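# Turn the funnel arm end for end on its pivot pin

## Task

The funnel arm was put on its stand the wrong way round: its big ring is over the pivot pin. Lift the arm off the pin, turn it end for end and refit it right side up with its small eye on the pin, fully down, and the bar lying in the forked rest so that the big ring is out over the glass dish. Leave the dish where it is and let go of the arm.

Things in the scene. Friction and masses are not known exactly. Their poses are not given: they have to be found in the camera images.
- ring_arm: loose aluminium arm, 0.13 kg: bar 16 mm wide, 12 mm high, a big ring at one end and a small eye at the other. Origin: middle of the underside, at its centre of mass; x along the bar to the big ring, z up. Grip block on the bar's middle: 36 mm long (x), 20 mm wide (y), top 26 mm above the underside; grip it across y, 37 mm free below. Starts with the ring over the pin, bar on the flat round rest.
- small_eye (a point): centre of the small eye (outer diameter 52 mm, bore 34 mm, 12 mm high), on the arm's underside, 90 mm from the arm's origin along its -x; axes as the arm's.
- big_ring (a point): centre of the big ring (outer diameter 66 mm, bore 50 mm, 12 mm high), on the arm's underside, 90 mm from the arm's origin along its +x; axes as the arm's.
- stand: fixed grey stand; origin on the bench under the pivot pin, z up. Two rests, tops 45 mm above the bench (level with the pin's shoulder), 128 mm from the pin: a plain round flat one (40 mm) at +35 degrees from the stand's x axis, towards +y, and a forked one at -35 degrees. Fork: two upright ears 8 mm thick, 62 mm clear between them, 29 mm higher than the rest; the bar lies between them.
- pin (a point): foot of the fixed steel pivot pin, on its axis, at the top face of its round shoulder (80 mm wide, 45 mm above the bench); the eye's underside centre belongs here. Pin tapered: 24 mm diameter at the shoulder, 8 mm at the tip, 34 mm high. Axes as the stand's.
- ring_place (a point): point 180 mm from the pin on the line from pin through the middle of the forked rest, 45 mm above the bench: where the big ring's underside centre belongs; axes as the stand's.
- glass_dish: pale round covered glass dish, 96 mm diameter, 16 mm high, loose on the bench just beyond the forked rest, under the big ring's proper place; origin centre of its underside.
Things that resemble listed ones, but are neither listed nor needed, are in the scene too. Several things have the shape of the ring_arm; the one meant has the colours described above.

How it is judged (in metres and radians):
On the way:
1. the arm is lifted clear above the pivot pin's tip (z of each of big_ring, small_eye in the frame of pin above 0.034 m), for 0.1 s.
At the end, for the whole second after the job is handed in: Small eye on the pin: centre within 12 mm of its axis, underside within 5 mm of the shoulder. Arm right side up, level within 0.1 rad, at rest in the forked rest: ring centre within 40 mm of its place and 8 mm of its height. Dish not moved over 30 mm (horizontal distance between small_eye and pin below 0.012 m and z of small_eye in the frame of pin between -0.005 and 0.005 m and z of big_ring in the frame of ring_place between -0.008 and 0.008 m and horizontal distance between big_ring and ring_place below 0.04 m and angle between ring_arm's own z axis and vertical below 0.1 rad and linear speed of ring_arm below 0.02 m/s); the robot touches nothing.
It fails at once if the glass dish is shoved more than 30 mm (distance of glass_dish from where it was at the start of the episode above 0.03 m).
It also fails if it takes over 43 s, if anything falls off the work surface, if the arm or the gripper's body presses on something with over 40 N, if the wrist force passes 120 N, or if a joint passes its speed limit or range.

## Robot

A 6-joint arm with a two-finger parallel gripper is mounted at the origin on a cart in front of the work surface, level with it; the furniture and walls round the work are solid. World frame = base frame: x ahead of the robot, y to its left, z up, the work surface at z = 0. Lengths are in mm, angles in rad, forces in N, time in s.
With the tool pointing down it reaches from about 275 to 825 mm from the base axis. Payload 5.2 kg.
Tool frame: the origin (TCP) lies at the very end of the fingers, on their centre line; the grasp point (between the pads) lies 19 mm behind it; z points along the fingers, y is the direction in which the jaws open and shut (so a half turn about z gives the same grasp; the last joint's range is limited). The gripper opens to 93 mm and grips with 3 to 60 N. Pads are 15 mm wide; open, the fingers measure 128 mm over their backs; the gripper's body (75 mm by 188 mm) begins 65 mm behind the grasp point.
Start: joints at [0.954, 0.259, 1.535, -0, 1.348, -0.203], TCP at [221.13, 503.594, 218.653] pointing down, gripper open.
Joint ranges: [-3.14, 3.14], [-0.91, 2.08], [0.19, 2.58], [-1.22, 4.36], [0.22, 2.71], [-3.12, 3.12]. Speed limits (rad/s): [2.57, 2.57, 3.14, 3.14, 3.14, 3.14].

## Interface

Orientations are given as [roll, pitch, yaw] about the fixed x, y, z axes, in that order (R = Rz(yaw) Ry(pitch) Rx(roll)).
In Python, from bench import robot gives the robot as it stands. The module is installed in compiled form; this text tells all that it offers. Calls block until the motion is done:
- robot.move_ptp(position, orientation): joint-space move of the TCP to a pose.
- robot.move_linear(position, ori=None, speed=150, f_stop=None): straight line of the TCP; ori=None keeps the orientation; speed is the mean speed in mm/s. With f_stop (N) it stops when the force on the tool has changed by that much, and returns True; else False.
- robot.move_j(angles): joint-space move.
- robot.move_gripper(opening): opening from 0.0 (shut) to 1.0 (fully open); the grip force is fixed at half the most; returns when the fingers have stopped.
- robot.sleep(seconds).
- robot.inverse_kinematics(position, orientation): joint angles nearest the present ones, or None.
- robot.get_image(name): name is "side" or "top" or "wrist"; returns a dict with "img" (420x560x3 uint8, blue, green, red), "fovy" (degrees; the focal length in pixels is half the picture's height over the tangent of half this angle, whatever the lens; pixels are square), "cx", "cy" (the principal point, pixels), "k1" (the pictures are not rectified: a ray, as slopes to the right and down, at radius r is drawn at 1 + k1 r^2 times it, then the intrinsics apply), "eye" and "orientation" of the camera in the world. Camera axes: x right, y down, z forward; pixel columns grow to the right and rows downward; lengths in mm; the calibration is good to about 2 mm. A picture is of the moment at which its call begins. There is no depth.
A pose or a line that the arm cannot do raises robot.MotionError and nothing moves.
- robot.hand_in(): hands the job in, once; it reports no verdict.
Readings, each from a call of its own:
- robot.current_t(): time.
- robot.current_qpos(): joint angles.
- robot.current_joint_vel(): joint speeds.
- robot.current_joint_efforts(): joint torques, N m.
- robot.current_tcp_pos(): TCP position.
- robot.current_eef_rot(): TCP orientation.
- robot.current_contact_force(): force on the tool from outside, world axes, zero at the start.
- robot.current_ft_torque(): the same for the moment, N m.
- robot.current_gripper_width(): opening from 0.0 (shut) to 1.0 (fully open).
Only numpy, scipy, OpenCV 4.12 (cv2) and the standard library are available. Lean on these libraries where they do the work, as an engineer would, in place of code of your own. Each camera call takes 0.05 s, during which the arm holds its last target.

## Working session

There is one attempt and no reset: what is moved stays moved. The work goes in short steps, each a Python script; the robot and the scene stay as the last script left them, time stands still between calls to the robot, and variables do not carry over. Pictures are saved under pics/ and viewed, and the job is handed in when it is done.

```bash
mkdir -p pics && cat > h.py <<'E'
import numpy as np, cv2
from bench import robot
from scipy.spatial.transform import Rotation as R
def rays(d,px):
    px=np.atleast_2d(np.float64(px)); f=210/np.tan(np.radians(d["fovy"])/2)
    u=(px-[d["cx"],d["cy"]])/f
    s=u.copy()
    for _ in range(30): s=u/(1+d["k1"]*(s**2).sum(1,keepdims=True))
    v=np.c_[s,np.ones(len(s))]
    return np.array(d["eye"]), v@rot(d).T
def rot(d):
    o=np.array(d["orientation"],float)
    return o if o.shape==(3,3) else R.from_euler('xyz',o).as_matrix()
def onz(d,px,z):
    e,v=rays(d,px); t=(z-e[2])/v[:,2]; return e+v*t[:,None]
def proj(d,P):
    P=np.atleast_2d(P); c=(P-np.array(d["eye"]))@rot(d); s=c[:,:2]/c[:,2:]
    f=210/np.tan(np.radians(d["fovy"])/2)
    return s*(1+d["k1"]*(s**2).sum(1,keepdims=True))*f+[d["cx"],d["cy"]]
E
python3 - <<'E'
from h import *
import pickle
D={}
for n in("side","top","wrist"):
    d=robot.get_image(n);D[n]=d
    cv2.imwrite(f"pics/{n}0.png",d["img"]); print(n,{k:v for k,v in d.items() if k!="img"})
pickle.dump(D,open("d0.pkl","wb"))
print(robot.current_t(),robot.current_eef_rot(),robot.current_gripper_width())
E
```

```text
side {'fovy': 49.6225564568265, 'cx': 288.21859068738956, 'cy': 209.57000851159034, 'k1': -0.03786568229759157, 'eye': array([496.69232414, 751.69820059, 461.29856086]), 'orientation': array([-2.0666795 ,  0.02564263, -2.98678528])}
top {'fovy': 45.61357543014425, 'cx': 288.7036074152945, 'cy': 208.35408607043684, 'k1': -0.14778016284337356, 'eye': array([542.34906317,  17.38547276, 991.08713069]), 'orientation': array([-3.05967796,  0.0039576 , -1.54065838])}
wrist {'fovy': 69.63040812349364, 'cx': 276.692457396137, 'cy': 213.4819998814261, 'k1': -0.06019608451695741, 'eye': array([156.20977299, 531.6617114 , 384.12860796]), 'orientation': array([2.88208263e+00, 2.33943550e-03, 1.15695048e+00])}
0.15 [-3.14022973e+00 -2.77342432e-04  2.72779929e+00] 0.998277741916156
```

View pics/top0.png

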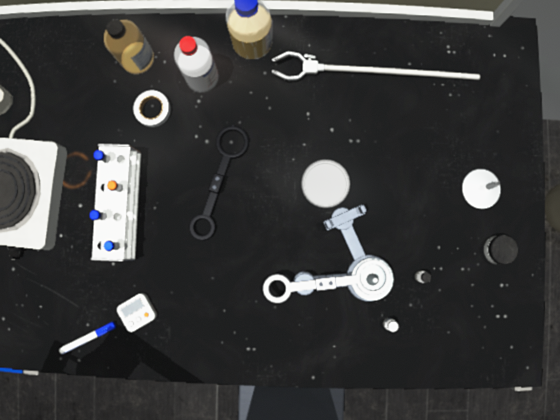

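View pics/side0.png

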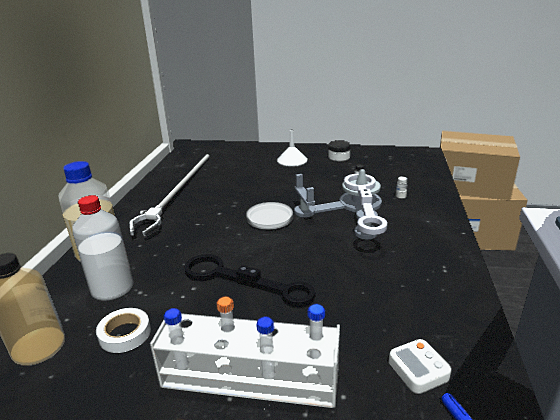

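View pics/wrist0.png

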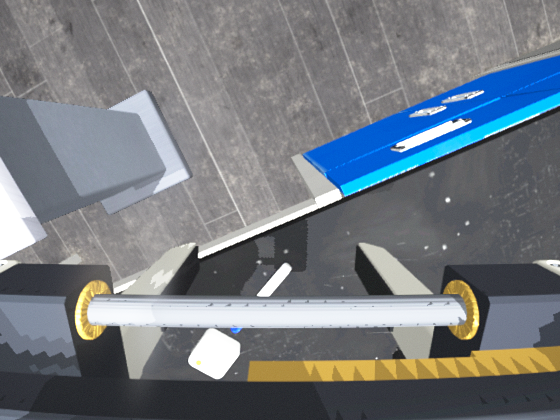

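The top view shows two arm-shaped things: a silver one on the stand (277,288)–(372,280), and a black one loose on the bench (203,227)–(232,142). The silver one fits, being aluminium with its ring over the pin. I'll confirm it in a crop and measure.

```bash
python3 - <<'E'
from h import *
import pickle
D=pickle.load(open("d0.pkl","rb")); d=D["top"]
im=d["img"][160:320,240:440]
cv2.imwrite("pics/crop_top.png",cv2.resize(im,None,fx=4,fy=3.75,interpolation=cv2.INTER_CUBIC) if 0 else cv2.resize(im,(750,600),interpolation=cv2.INTER_CUBIC))
im=D["side"]["img"][150:250,230:410]
cv2.imwrite("pics/crop_side.png",cv2.resize(im,(792,440),interpolation=cv2.INTER_CUBIC))
for n,p,z in[("eye",(277,288),57),("pintip",(373,280),79),("dish",(326,183),16),("eye45",(277,288),45),("fork",(345,218),45)]:
    print(n,onz(d,[p],z).round(1))
E
```

```text
eye [[469.7  40.7  57. ]]
pintip [[ 490.7 -134.3   79. ]]
dish [[674.5 -48.2  16. ]]
eye45 [[468.8  41.   45. ]]
fork [[604.7 -84.   45. ]]
```

View pics/crop_top.png

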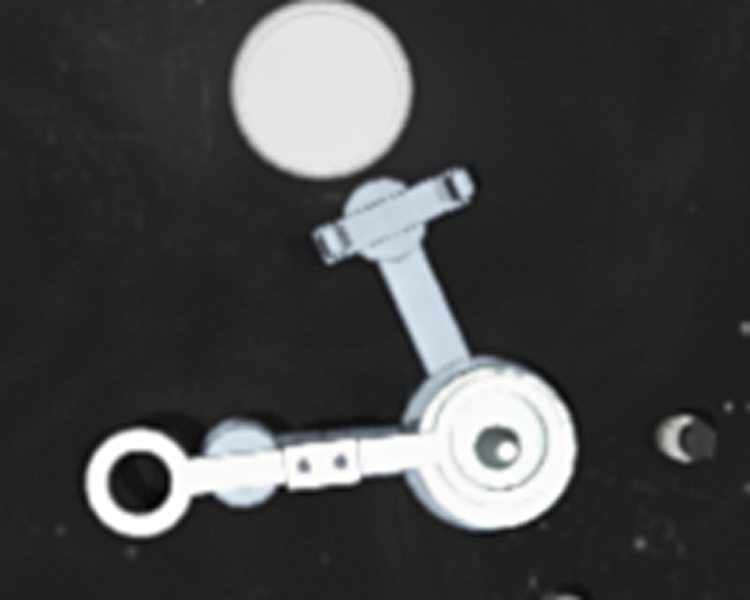

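View pics/crop_side.png

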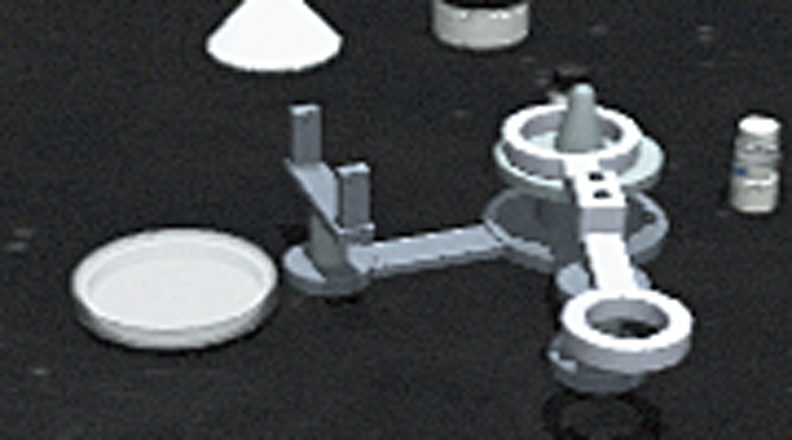

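```bash
python3 - <<'E'
from h import *
import pickle
D=pickle.load(open("d0.pkl","rb")); d=D["top"]; g=cv2.cvtColor(d["img"],cv2.COLOR_BGR2GRAY)
for n,p in [("eye",(272,280)),("bar",(312,283)),("block",(318,284)),("ring",(350,280)),("flatrest",(303,293)),("arm stand",(352,240)),("shoulder",(372,266)),("shoulder",(365,292)),("cone",(371,281)),("tip",(375,279))]:
    print(n,p,d["img"][p[1],p[0]])
x0,y0=250,160; s=8
c=cv2.resize(g[y0:y0+150,x0:x0+160],None,fx=s,fy=s,interpolation=cv2.INTER_CUBIC)
m=(c>120).astype(np.uint8)
cs,h=cv2.findContours(m,cv2.RETR_CCOMP,cv2.CHAIN_APPROX_NONE)
for k,q in zip(cs,h[0]):
    a=cv2.contourArea(k)/s/s
    if a<15: continue
    e=cv2.fitEllipse(k); ctr=(np.array(e[0])+.5)/s-.5+[x0,y0]
    print("hole" if q[3]>=0 else "outer",a,ctr.round(2),(np.array(e[1])/s).round(1),"z45",onz(d,[ctr],45).round(1)[0,:2],"z57",onz(d,[ctr],57).round(1)[0,:2],"z16",onz(d,[ctr],16).round(1)[0,:2])
cv2.imwrite("pics/c8.png",cv2.resize(d["img"][250:310,330:405],(750,600),interpolation=cv2.INTER_CUBIC))
E
```

```text
eye (272, 280) [241 243 242]
bar (312, 283) [250 250 250]
block (318, 284) [247 248 248]
ring (350, 280) [249 250 250]
flatrest (303, 293) [233 219 207]
arm stand (352, 240) [226 214 202]
shoulder (372, 266) [249 250 250]
shoulder (365, 292) [246 246 246]
cone (371, 281) [129 129 120]
tip (375, 279) [255 255 255]
outer 4035.6640625 [326.6  257.14] [ 92. 137.] z45 [529.6 -50.9] z57 [529.7 -50. ] z16 [529.2 -53. ]
hole 225.9296875 [276.79 288.19] [16.9 17. ] z45 [468.4  41.4] z57 [469.3  41. ] z16 [466.1  42.1]
hole 56.75 [371.97 278.53] [10.1 10.5] z45 [ 491.5 -137.9] z57 [ 492.1 -136. ] z16 [ 489.9 -142.7]
outer 1796.3671875 [325.26 183.14] [47.6 48.1] z45 [670.3 -44.9] z57 [668.6 -44.1] z16 [674.2 -46.8]
```

View pics/c8.png

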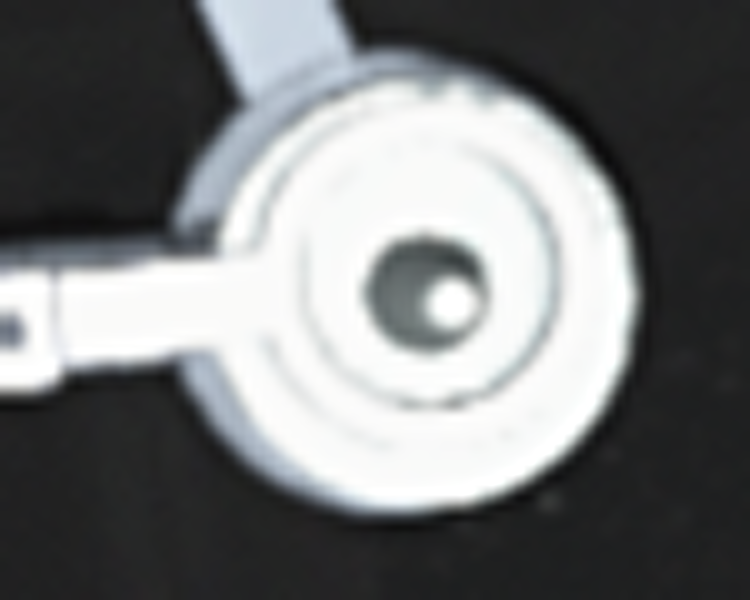

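```bash
python3 - <<'E'
from h import *
import pickle
D=pickle.load(open("d0.pkl","rb")); d=D["top"]
def P(n,p,z): r=onz(d,[p],z)[0]; print(n,r.round(1)); return r
c=lambda x,y:(x/3.75-.37+240,y/3.75-.37+160)
tip=P("tip",(375,279.7),79); foot=P("foot",(372.3,278.85),45); sh=P("shoulder",(372.2,279),45)
ring=P("ring",(372.3,276.7),57); eye=P("eye",(276.8,288.2),51); b=P("block",c(322,464),71)
e1=P("ear1",c(327,244),74); e2=P("ear2",c(460,187),74); fr=P("flat",c(242,463),45)
m=(e1+e2)/2; print("earmid",m, np.linalg.norm(e1-e2))
pin=(foot+tip)/2
for n,q in(("fork",m),("flat",fr)):
    v=(q-pin)[:2]; print(n,np.hypot(*v),np.degrees(np.arctan2(v[1],v[0])))
e=(e1-e2)[:2]; print("normal",np.degrees(np.arctan2(e[1],e[0]))-90)
v=(ring-eye)[:2]; print("arm",np.hypot(*v),np.degrees(np.arctan2(v[1],v[0])))
# side checks
s=D["side"]
for n,q in(("tip",tip),("eye",eye),("block",b),("e1",e1),("e2",e2)): print(n,proj(s,q).round(1))
E
```

```text
tip [ 491.3 -138.    79. ]
foot [ 490.9 -138.6   45. ]
shoulder [ 490.6 -138.4   45. ]
ring [ 495.5 -136.5   57. ]
eye [468.8  41.2  51. ]
block [481.9 -48.3  71. ]
ear1 [589.4 -47.7  74. ]
ear2 [ 619.4 -112.7   74. ]
flat [479.5  -9.9  45. ]
earmid [604.43999484 -80.18173093  74.        ] 71.53571475399983
fork 127.38282865673956 27.14059227437994
flat 128.90836342279957 95.14716497209318
normal 24.782365491991754
arm 179.6966623785865 -81.45733975051861
tip [[360.7 169.1]]
eye [[371.1 224. ]]
block [[364.8 191.5]]
e1 [[309.4 187.8]]
e2 [[298.7 173.7]]
```

All the points agree. Ring to eye measures 179.7 (180 given), the rests are 127.4 and 128.9 from the pin (128 given), and they are 68° apart (70° given). The crop confirms the silver arm, with its block up and its ring round the pin. I'll hover over the block and check from the wrist.

```bash
python3 - <<'E'
from h import *
a=np.radians
for p,y in(((482,-48,180),98.5),((482,-48,39),98.5),((571.6,-98.4,130),206.3),((571.6,-98.4,39),206.3)):
    q=robot.inverse_kinematics(p,[np.pi,0,a(y)-(2*np.pi if y>180 else 0)]); print(y,q)
robot.move_ptp([482,-48,180],[np.pi,0,a(98.5)])
print(robot.current_t(),robot.current_qpos(),robot.current_tcp_pos())
d=robot.get_image("wrist"); cv2.imwrite("pics/w1.png",d["img"])
ring=np.array([495.5,-136.5,57]);eye=np.array([468.8,41.2,57])
print(proj(d,[ring,eye,[481.9,-48.3,71]]))
E
```

```text
98.5 [-0.33004516  0.17197422  1.74558212  0.          1.22403632 -0.47839814]
98.5 [-0.33004516  0.34784631  1.91539015  0.          0.87835619 -0.47839814]
206.3 [-0.36269072  0.38351507  1.58489821  0.          1.17317937 -2.39250864]
206.3 [-0.36269072  0.48679527  1.67771651  0.          0.97708087 -2.39250864]
2.3417 [-3.28726920e-01  1.71858522e-01  1.74554282e+00  2.58233007e-04
  1.22414426e+00 -4.78346563e-01] [482.07984081 -47.27622206 180.06950145]
[[276.54409231 289.4480994 ]
 [276.5905517  112.37826029]
 [276.19528592 211.78766232]]
```

View pics/w1.png

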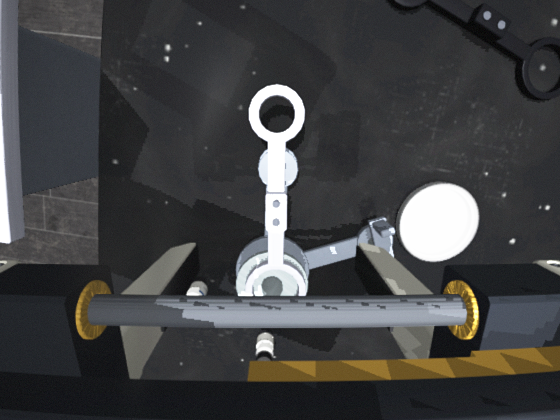

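The wrist view shows the eye at (277,113) and the block at (276,211). The projected positions are (276.6,112.4) and (276.2,211.8), so the aim and yaw are right. Next: descend, grip and lift.

```bash
python3 - <<'E'
from h import *
print(robot.move_linear([482,-48,39],speed=120,f_stop=8),robot.current_tcp_pos())
robot.move_gripper(0.0)
print(robot.current_gripper_width()*93, robot.current_contact_force())
robot.move_linear([482,-48,115],speed=80)
print(robot.current_t(),robot.current_gripper_width()*93,robot.current_contact_force(),robot.current_tcp_pos())
robot.move_linear([482,-48,125],speed=80)
for n in("side","top","wrist"):
    d=robot.get_image(n); cv2.imwrite(f"pics/{n}2.png",d["img"])
d=robot.get_image("side");cv2.imwrite("pics/side2.png",cv2.resize(d["img"][80:280,230:450],(660,600),interpolation=cv2.INTER_CUBIC))
E
```

```text
False [482.5659244  -48.1674675   39.58345857]
19.69939213498321 [ 0.35111673 -0.27573863  0.16215169]
5.9417 19.902860559811792 [ 1.13009683  0.24476844 -1.6632568 ] [481.56144875 -47.84874648 114.47235301]
```

View pics/side2.png

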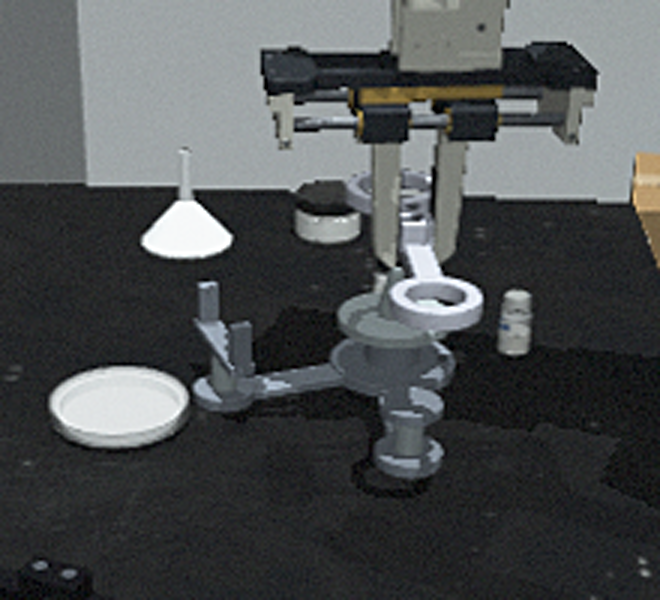

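View pics/wrist2.png

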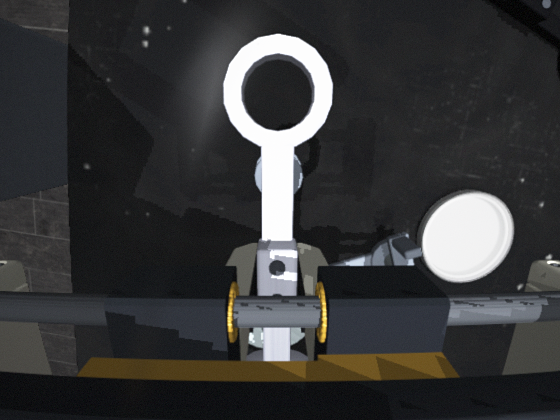

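The arm is held by its block (19.9 mm wide) and hangs above the pin, eye at (278,91) in the wrist view. I'll triangulate the eye to check level and tool offset.

```bash
cat >> h.py <<'E'
def holes(d,x0,x1,y0,y1,thr=120,s=6,amin=60):
    g=cv2.cvtColor(d["img"],cv2.COLOR_BGR2GRAY)[y0:y1,x0:x1]
    c=cv2.resize(g,None,fx=s,fy=s,interpolation=cv2.INTER_CUBIC)
    cs,h=cv2.findContours((c>thr).astype(np.uint8),cv2.RETR_CCOMP,cv2.CHAIN_APPROX_NONE); o=[]
    for k,q in zip(cs,h[0]):
        if q[3]>=0 and cv2.contourArea(k)/s/s>amin:
            e=cv2.fitEllipse(k); o.append(((np.array(e[0])+.5)/s-.5+[x0,y0],np.array(e[1])/s))
    return o
def tri(ds,ps):
    A=np.zeros((3,3));b=np.zeros(3)
    for d,p in zip(ds,ps):
        e,v=rays(d,p); v=v[0]/np.linalg.norm(v[0]); M=np.eye(3)-np.outer(v,v); A+=M;b+=M@e
    X=np.linalg.solve(A,b); return X,[np.linalg.norm(proj(d,X)-p) for d,p in zip(ds,ps)]
E
python3 - <<'E'
from h import *
t=robot.current_tcp_pos();rr=robot.current_eef_rot();print(t,rr)
w=robot.get_image("wrist"); tp=robot.get_image("top"); s=robot.get_image("side")
cv2.imwrite("pics/top3.png",tp["img"])
hw=holes(w,200,350,20,170);ht=holes(tp,220,420,220,340);hs=holes(s,330,420,120,200,amin=20)
print(hw,ht,hs)
for a in hw:
  for b in ht: print("wt",tri([w,tp],[a[0],b[0]]))
for a in ht:
  for b in hs: print("ts",tri([tp,s],[a[0],b[0]]))
E
```

```text
[481.72544448 -47.92036455 124.60907356] [-3.14092771e+00 -3.19410919e-04  1.71913627e+00]
[(array([277.44579061,  91.80612691]), array([72.31574504, 76.45259094]))] [(array([275.31481425, 292.01223246]), array([18.86096446, 19.01682917]))] [(array([379.81083171, 178.80852763]), array([ 5.3736763, 10.3661658]))]
wt (array([468.93598933,  41.36853756, 136.44744634]), [np.float64(0.08971600416685538), np.float64(0.024852364051568147)])
ts (array([464.47690848,  41.3354109 , 139.34765882]), [np.float64(2.803059365376045), np.float64(2.8524863596795993)])
```

View pics/top3.png

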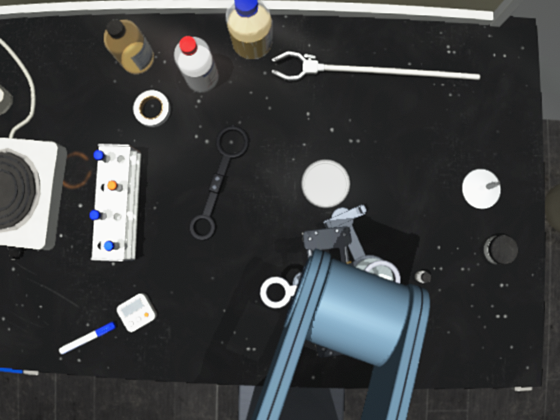

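The eye's mid-height is at z=136.4 (136 expected if level), 90.2 mm from the TCP. Now swing the arm round by +108° and look at the eye against the pin.

```bash
python3 - <<'E'
from h import *
th=np.radians(26.3); pin=np.array([490.9,-138.3])
p=pin+90.2*np.array([np.cos(th),np.sin(th)])
o=[np.pi,0,th+np.radians(.3)-np.pi]
robot.move_ptp([*p,135],o)
robot.move_linear([*p,95],speed=80)   # underside ~101, tip 79
t=robot.current_tcp_pos();print(robot.current_t(),t,robot.current_eef_rot(),robot.current_gripper_width()*93)
w=robot.get_image("wrist");cv2.imwrite("pics/w4.png",w["img"])
s=robot.get_image("side");cv2.imwrite("pics/s4.png",cv2.resize(s["img"][100:260,230:450],(792,576),interpolation=cv2.INTER_CUBIC))
print("pin tip",proj(w,[*pin,79]),"foot",proj(w,[*pin,45]),"eye exp",proj(w,[*pin,t[2]+18.]),proj(w,[*pin,t[2]+6]))
print(holes(w,200,350,20,170))
E
```

```text
8.8917 [571.89431638 -98.3697325   95.03028833] [-3.14157659e+00  4.50504691e-05 -2.67735731e+00] 19.99593899535169
pin tip [[278.46317222  99.09177064]] foot [[278.21580429 104.64526252]] eye exp [[278.82757702  90.91688109]] [[278.68095882  94.20516487]]
[(array([278.0375061 , 102.59315999]), array([34.9310379, 36.3884786])), (array([277.37434387,  93.59562683]), array([70.90825399, 76.04025269]))]
```

View pics/w4.png

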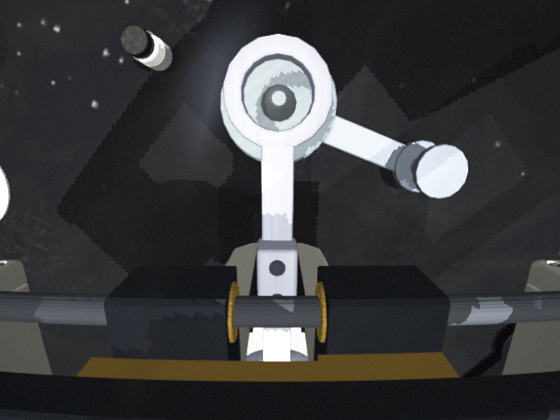

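View pics/s4.png

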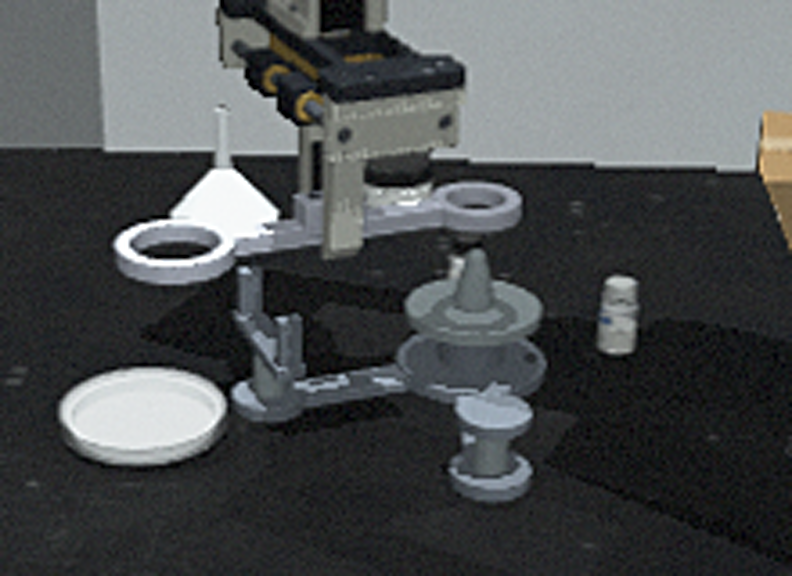

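The pin tip shows at (280,98), inside the eye bore centred at (277,94). Both match the projections to about 1 mm, and the ring is over the dish with the bar above the fork. Lower it with a force stop.

```bash
python3 - <<'E'
from h import *
t=robot.current_tcp_pos(); th=np.radians(26.3)
p=np.array([490.9,-138.3])+90.2*np.array([np.cos(th),np.sin(th)])
print(robot.move_linear([*p,48],speed=40,f_stop=8),robot.current_tcp_pos(),robot.current_contact_force())
print(robot.move_linear([*p,37.5],speed=15,f_stop=5),robot.current_tcp_pos(),robot.current_contact_force(),robot.current_t())
s=robot.get_image("side");cv2.imwrite("pics/s5.png",cv2.resize(s["img"][100:260,230:450],(792,576),interpolation=cv2.INTER_CUBIC))
w=robot.get_image("wrist");cv2.imwrite("pics/w5.png",w["img"])
E
```

```text
False [572.04107789 -98.4450425   48.32790785] [ 0.09547118 -0.47283924 -1.28174949]
True [571.59304386 -98.26978563  38.96638859] [0.17481089 0.08447957 3.61178752] 10.9083
```

View pics/s5.png

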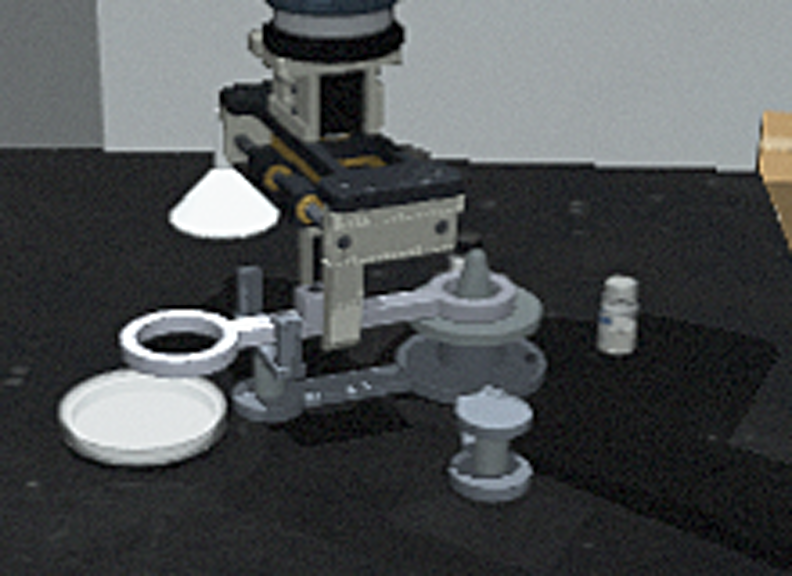

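View pics/w5.png

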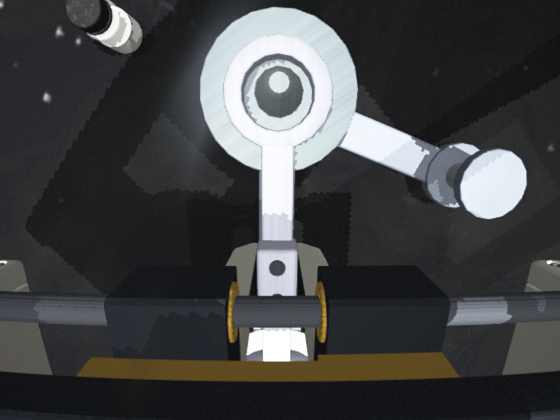

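Contact came at TCP z=39.0, the height it was gripped at. The eye is down round the pin and the bar lies between the ears. Release, retreat and verify.

```bash
python3 - <<'E'
from h import *
robot.move_gripper(0.6)
t=robot.current_tcp_pos()
robot.move_linear([t[0],t[1],180],speed=120)
w=robot.get_image("wrist");cv2.imwrite("pics/w6.png",w["img"])
robot.move_ptp([300,300,250],[np.pi,0,2.0])
print(robot.current_t())
tp=robot.get_image("top");s=robot.get_image("side")
cv2.imwrite("pics/t6.png",cv2.resize(tp["img"][160:320,240:440],(750,600),interpolation=cv2.INTER_CUBIC))
cv2.imwrite("pics/s6.png",cv2.resize(s["img"][100:260,230:450],(792,576),interpolation=cv2.INTER_CUBIC))
import pickle;pickle.dump((tp,s,w),open("d6.pkl","wb"))
for h in holes(tp,240,420,160,310,amin=20): print("top hole",h,onz(tp,[h[0]],51).round(1))
for h in holes(s,240,400,150,250,amin=20): print("side hole",h)
E
```

```text
15.2917
top hole (array([371.9512736 , 278.50344849]), array([10.14596812, 10.53258578])) [[ 491.8 -136.9   51. ]]
side hole (array([279.29936473, 193.97451782]), array([ 8.07848485, 24.11069743]))
```

View pics/t6.png

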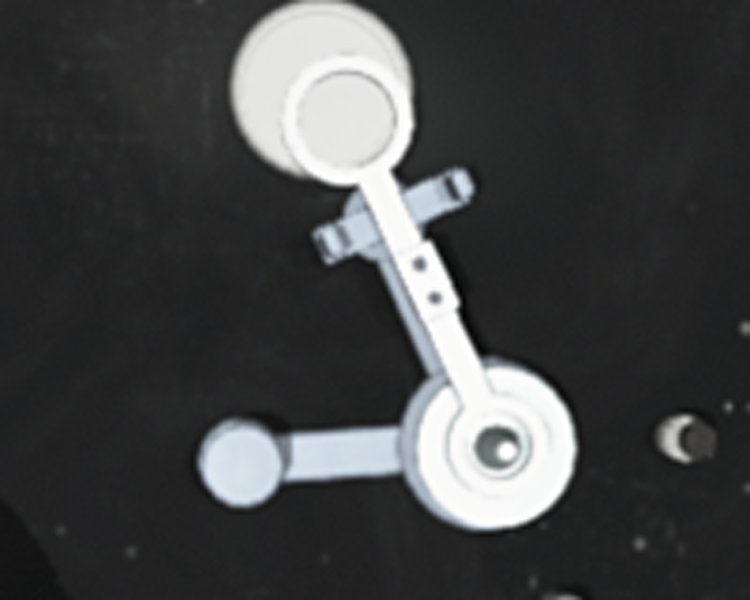

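View pics/s6.png

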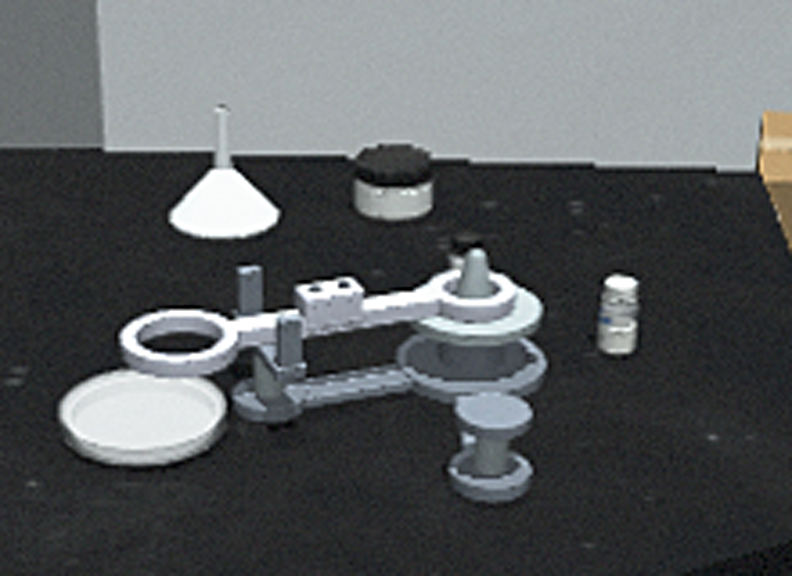

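```bash
python3 - <<'E'
from h import *
import pickle
tp,s,w=pickle.load(open("d6.pkl","rb"))
c=lambda x,y:np.array((x/3.75-.37+240,y/3.75-.37+160))
th=np.radians(26.5);pin=np.array([490.9,-138.3]);rp=pin+180*np.array([np.cos(th),np.sin(th)])
r=onz(tp,[c(346.5,120)],57)[0]; print("ring top",r,"place",rp,np.hypot(*(r[:2]-rp)))
X,e=tri([tp,s],[c(346.5,120),np.array([279.3,194.0])]);print("tri",X,e)
ey=onz(tp,[c(489,445)],57)[0];print("eye",ey,np.hypot(*(ey[:2]-pin)),"ring-eye",np.hypot(*(r-ey)[:2]))
for n,z in (("ring",57),): print(proj(s,[*r[:2],57]),proj(s,[*r[:2],51]))
o=c(320,89);print("dish",onz(tp,[o],16))
E
```

```text
ring top [652.91725455 -57.23234703  57.        ] place [651.98818509 -57.98439364] 1.1953008717071614
tri [652.70162825 -57.7175499   52.1789127 ] [np.float64(0.4163520427988535), np.float64(0.3894100576897895)]
eye [ 492.45790623 -132.32193216   57.        ] 6.177731536246707 ring-eye 177.1599510609686
[[278.68093093 191.93179643]] [[278.78635088 194.5917513 ]]
dish [[673.72494362 -46.21690623  16.        ]]
```

```bash
python3 -c "
from bench import robot
print(robot.hand_in(),robot.current_t())"
```

```text
the job is handed in; nothing more can be done
the job is handed in; nothing more can be done
```

I lifted the silver arm off the pin by its grip block and turned it 108°. I lowered its small eye onto the pin until a 5 N contact, with the bar between the fork ears. Then I let go, moved the robot clear and handed in at about 15.4 s of the 43 s allowed. The job reports no verdict.

What the last checks showed:
- **Clearance on the way:** the arm's underside was about 130 mm above the bench after lifting, against 79 mm for the pin tip. The eye sat at the height expected for a level arm.
- **Seating:** contact came at tool height 39.0 mm; it was gripped at 39.6 mm on its original seat. After release, two views put the ring's mid-height at about 52 mm, where 51 mm is ideal.
- **Big ring:** its centre is about 1 mm from its proper place horizontally.
- **Dish:** it reads within about 1 mm of where it was at the start.
- **Small eye (this one disagreed):** my hand-read bore position in the top view came out 6 mm off the pin axis. It also gave only 177 mm from ring to eye instead of 180 mm, so I take it as about 3–5 mm of reading error. Once the eye is fully down, the pin's 24 mm foot in the 34 mm bore allows at most 5 mm, so the 12 mm limit should hold either way.

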